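# Clamp a circuit board in the repair fixture by its L-slot latch pin

## Robot

A 7-joint arm with a two-finger parallel gripper is mounted at the origin on the work surface. World frame = base frame: x ahead of the robot, y to its left, z up, the work surface at z = 0. Lengths are in mm, angles in rad, forces in N, time in s.
With the tool pointing down it reaches from about 400 to 875 mm from the base axis. Payload 4.4 kg.
Tool frame: the origin (TCP) lies at the very end of the fingers, on their centre line; the grasp point (between the pads) lies 19 mm behind it (grip_depth is the distance from the TCP to the grasp point, in mm); z points along the fingers, y is the direction in which the jaws open and shut (so a half turn about z gives the same grasp; the last joint's range is limited). The gripper opens to 85 mm and grips with 20 to 120 N. Pads are 22 mm wide; open, the fingers measure 114 mm over their backs; the gripper's body (76 mm by 85 mm) begins 54 mm behind the grasp point. The pads swing forward as they close: fully open they stand 13 mm farther back than shut.
Start: joints at [-1.224, 0.628, 0.038, 1.517, -0.027, 0.996, -0.02], TCP at [260.742, 595.426, 193.213] pointing down, gripper open.
Joint ranges: [-3.06, 3.06], [-0.37, 2.12], [-1.25, 1.32], [0.18, 2.47], [-1.1, 4.24], [0.23, 1.98], [-2.94, 2.94]. Speed limits (rad/s): [2.57, 2.57, 3.14, 3.14, 3.14, 3.14, 3.14].

## Interface

Orientations are given as [roll, pitch, yaw] about the fixed x, y, z axes, in that order (R = Rz(yaw) Ry(pitch) Rx(roll)).
In Python, from cell import read_state, get_image, finish_job, recognise, outline_of, grip_depth gives the robot as it stands. The module is installed in compiled form; this text tells all that it offers.
- The arm moves only by the tool send_rows, never from a script. Its argument "rows" is a list of rows, each a list of 5 numbers: the gripper command: -1 is shut, 1 is fully open, values between are in proportion, then the shift along the tool's x, y, z in m, then the turn about the tool's z in rad. In form: [[claw, tx, ty, tz, roll], ...]. A call has 1 to 12 rows; each row shifts and turns the pose as measured when the row begins, along the tool's axes as they then stand; what a row does not reach is not made up. A row lasts 1/12 s, in which the tool goes at most 41.7 mm and 7.16 degrees, less where a joint would pass 70% of its speed; a pose out of reach is approached as far as the arm can. A call with a gripper value outside its range is refused whole. The fingers move at their own pace and stop on an object; the grip force is fixed at half the most. Time passes only in rows, so rows that do not move let the fingers close. It gives the time, the measured TCP pose, the force and the opening at its end, in the units of the state.
- read_state(): the state, without advancing time (a new reading comes with each control period).
- get_image(name): name is "scene" or "top" or "wrist"; returns a dict with "image" (480x640x3 uint8, blue, green, red), "z_map" (480x640 float32, mm along the optical axis (not along the pixel's ray), 0 where there is no reading), "K" (3x3 intrinsics, pixels), "R" (3x3) and "t" (3): a world point X has camera coordinates R X + t; the wrist camera has in their place "tool_from_camera" (4x4, takes a point from camera to tool coordinates, whose origin is the TCP and whose axes are the flange's). Camera axes: x right, y down, z forward; pixel columns grow to the right and rows downward; lengths in mm; the calibration is good to about 2 mm. The wrist camera is an equidistant fisheye: a pixel r from the principal point sees the ray r / f radians off the axis. A picture is of the moment at which its call begins: read the wrist's pose just before it.
- finish_job(): hands the job in, once; it reports no verdict.
Trained networks look in a picture, given as the dict that the camera call returned (one of the last four; its "shot" number tells which), for a name from the list of things; names that differ only in an ending like _2 or _b are one class to them, and where a whole thing is asked for, a point or a joint stands for the part that bears it (a point fixed in the world has none). Each returns a list of dicts, best first, with "score" (0 to 1); they miss things now and then, are a little off and sometimes report something else, mostly with a low value. They report only what shows in the picture. A call takes as long as a camera call. They do not tell look-alikes from the thing itself.
- recognise(picture, query): "box" ([left, top, right, bottom] in pixels, round what is visible of it).
- outline_of(picture, query): "mask" (480x640 bool, what is visible of it) and "box" ([left, top, right, bottom] in pixels, round what is visible of it).
The state is a dict: "clock": time; "qpos": joint angles; "qd": joint speeds; "tau": joint torques, N m; "eef_pos": TCP position; "tool_rot": TCP orientation; "force": force on the tool from outside, world axes, zero at the start; "torque": the same for the moment, N m; "width": finger opening in mm.
Only numpy, scipy, OpenCV 4.12 (cv2) and the standard library are available. Lean on these libraries where they do the work, as an engineer would, in place of code of your own. Each camera call takes 0.05 s, during which the arm holds its last target.

## Task

Clamp the loose circuit board in the repair fixture: with the fingertips, push the upright latch pin along the long leg of its L-shaped slot as far as the corner, so that the jaw slides the board up against the fixed jaw, then push the pin sideways to the end of the short leg so that the jaw stays locked. Push gently and never grip the pin, do not touch the board, and leave the bottle, jar and spool standing where they are.

Things in the scene. Friction and masses are not known exactly. Their poses are not given: they have to be found in the camera images.
- fixture: Board-holding fixture screwed to the bench; dark base plate 290 x 130 x 10 mm. Origin: centre of its underside. x runs from the gate plate (-x end) to the fixed jaw (+x end), z up. The board lies on low rails between the jaws. Grey metal gate plate: x -135 to -20, y -45 to +55 mm, top at z 30 mm (screw heads to z 34 mm), cut by an L-shaped slot 19 mm wide. Fixed jaw: clamping face at x +125 mm.
- slot_corner (a point): Corner of the slot's centre line, at gate-plate top height (30 mm): fixture x -50, y 0 mm. The long leg runs along the fixture's x from x -100 mm to here.
- slot_end (a point): End of the short leg's centre line, at gate-plate top height: fixture x -50, y +26 mm. The pin's axis ends here when locked.
- pin: Latch pin: upright steel pin, 14 mm diameter, standing through the slot; stays upright, cannot come out. Origin: on its axis at bench height; top 75 mm above, so 45 mm stand above the gate plate. Dry friction: about 3 N (4 N with the board) moves it along either leg, it stays where left; solid stops end both legs. Play in the slot 2.5 mm. Pressing or squeezing it with over 35 N is a fault.
- pin_top (a point): Centre of the flat top of the latch pin, 75 mm above the bench.
- jaw (a joint): Travel of the black sliding jaw (and the pin) along the fixture's +x, in m: 0 = fully open (pin at the near end of the long leg), 0.050 = pin at the corner, board clamped. The jaw is a bar 80 mm wide, top at z 34 mm; its face is at fixture x = -6 mm + travel.
- latch (a joint): Travel of the pin along the fixture's +y in the short leg, in m: 0 = in the long leg, 0.026 = end of the short leg, locked. It can move only when the pin is at the corner.
- board: Loose green circuit board on its carrier, 80 mm (x) x 100 mm (y) x 5 mm, with parts up to 14 mm high on it, 0.12 kg, lying on the rails between the jaws. Origin: centre of the underside, 18 mm above the bench. Clamped, it lies against the fixed jaw with its origin at fixture x = +85 mm (1 mm of play).
- solvent: Bystander: white solvent bottle, 56 mm diameter, 130 mm tall, loose. Origin: centre of its underside.
- flux: Bystander: blue flux jar, 52 mm diameter, 48 mm tall, loose. Origin: centre of its underside.
- spool: Bystander: solder spool standing on end, 54 mm diameter, 50 mm tall, loose. Origin: centre of its underside.
Mind the look-alikes: they are no part of the job. What is meant by the board is not brown, orange or yellow, and is the larger of those in its own colour.

How it is judged:
By the outcome, as a careful person would: the job done as asked, in the order asked, and still so for the second after the job is handed in, with the robot touching nothing.
It also fails if it takes over 48 s, if anything falls off the work surface, if the arm or the gripper's body presses on something with over 40 N, if the wrist force passes 120 N, or if a joint passes its speed limit or range.

## Working session

There is one attempt and no reset: what is moved stays moved. The work goes in short steps, Python scripts to look and compute and a tool call to move; the robot and the scene stay as the last step left them, time stands still between calls to the robot, and variables do not carry over. Pictures are saved under pics/ and viewed, and the job is handed in when it is done.

Besides the shell and the picture viewer there is one more tool, called after "Call:" as name([rows], argument=value, ...), one row to a line, values as JSON. send_rows: Moves the arm, as the interface text tells. Its arguments: {"type":"object","properties":{"rows":{"type":"array"}},"required":["rows"]}

```bash
mkdir -p pics; python3 - <<'E'
from cell import *
import cv2,numpy as np
s=read_state();print({k:np.round(v,3).tolist() for k,v in s.items()})
for n in("scene","top"):
    p=get_image(n);cv2.imwrite(f"pics/{n}1.png",p["image"]);print(n,p["K"].tolist(),np.round(p["R"],3).tolist(),p["t"])
    for q in("fixture","pin","board","solvent","flux","spool","jaw","pin_top"):
        print(q,[(np.round(d["box"]).tolist(),round(d["score"],2)) for d in recognise(p,q)][:3])
E
```

```text
{'clock': 0.0, 'qpos': [-1.224, 0.629, 0.038, 1.518, -0.027, 0.996, -0.02], 'qd': [0.001, 0.001, 0.0, -0.001, -0.001, 0.001, 0.0], 'tau': [0.001, -56.341, 1.226, -19.345, 0.011, 0.011, 0.0], 'eef_pos': [260.448, 594.771, 192.29], 'tool_rot': [-3.14, 0.0, 2.729], 'force': [-0.565, 0.006, -0.03], 'torque': [-0.025, -0.037, -0.022], 'width': 85.5}
scene [[491.4773528193592, 0.0, 321.3752271225491], [0.0, 491.4773528193592, 244.56688552602924], [0.0, 0.0, 1.0]] [[-0.837, 0.548, -0.009], [0.416, 0.625, -0.661], [-0.356, -0.556, -0.751]] [ 582.02239551 -184.36518315 1178.54892972]
fixture [([258.0, 200.0, 409.0, 290.0], 0.9), ([369.0, 195.0, 383.0, 222.0], 0.41)]
pin [([372.0, 199.0, 381.0, 218.0], 0.69)]
board [([228.0, 291.0, 266.0, 325.0], 0.92), ([234.0, 150.0, 272.0, 182.0], 0.88), ([311.0, 170.0, 349.0, 194.0], 0.85)]
solvent [([270.0, 152.0, 297.0, 211.0], 0.6), ([260.0, 198.0, 410.0, 292.0], 0.42)]
flux [([373.0, 278.0, 403.0, 309.0], 0.83)]
spool [([322.0, 282.0, 352.0, 322.0], 0.88)]
jaw [([324.0, 200.0, 378.0, 250.0], 0.68)]
pin_top []
top [[544.1607227438902, 0.0, 314.4321314832029], [0.0, 544.1607227438902, 233.71746789247186], [0.0, 0.0, 1.0]] [[-0.006, -1.0, 0.005], [-0.98, 0.005, -0.199], [0.199, -0.006, -0.98]] [-64.97223133 659.48204143 913.43899247]
fixture [([295.0, 198.0, 374.0, 356.0], 0.68), ([242.0, 209.0, 273.0, 243.0], 0.54)]
pin [([330.0, 320.0, 338.0, 331.0], 0.39)]
board [([467.0, 236.0, 527.0, 299.0], 0.86), ([290.0, 139.0, 331.0, 181.0], 0.78), ([407.0, 151.0, 465.0, 207.0], 0.71)]
solvent [([410.0, 240.0, 445.0, 277.0], 0.83)]
flux [([224.0, 262.0, 259.0, 292.0], 0.97)]
spool [([240.0, 207.0, 273.0, 239.0], 0.73)]
jaw [([317.0, 272.0, 358.0, 335.0], 0.75)]
pin_top [([329.0, 320.0, 342.0, 331.0], 0.61)]
```

View pics/scene1.png

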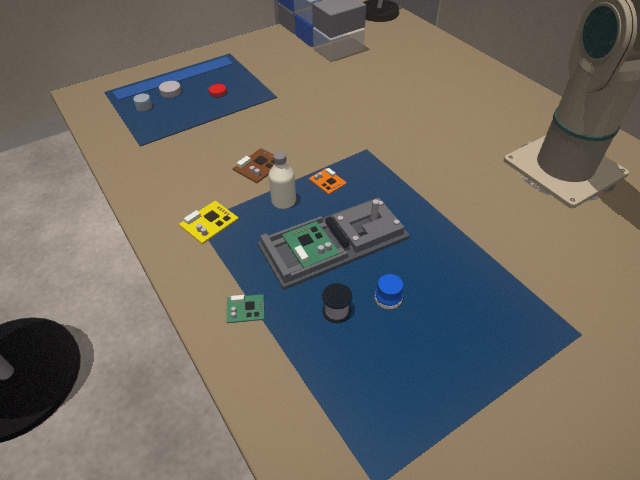

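View pics/top1.png

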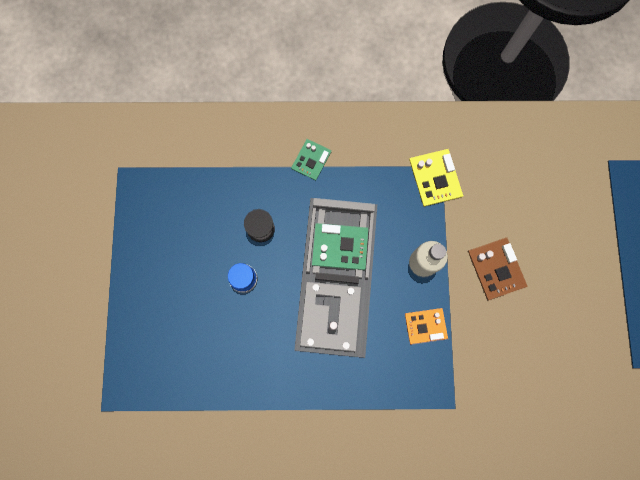

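The green board lies in the fixture, around (340,247) in the top view. The pin is at (334,325), and the short leg runs to image left, which is +y. The solvent bottle is at (428,258), the flux jar at (242,277) and the spool at (259,227). Next I measure the fixture's pose.

```bash
cat > h.py <<'E'
from cell import *
import cv2,numpy as np
def world(p):
    K,R,t=p["K"],p["R"],p["t"];v,u=np.mgrid[:480,:640];z=p["z_map"]
    c=np.stack([(u-K[0,2])/K[0,0]*z,(v-K[1,2])/K[1,1]*z,z],-1)
    W=(c-t)@R; W[z==0]=np.nan; return W
def proj(p,X):
    c=np.atleast_2d(X)@p["R"].T+p["t"];c=c@p["K"].T;return c[:,:2]/c[:,2:]
E
python3 - <<'E'
from h import *
for n in("top","scene"):
    p=get_image(n);W=world(p)
    cv2.imwrite(f"pics/{n}c.png",cv2.resize(p["image"][185:365,200:460] if n=="top" else p["image"][140:330,230:420],None,fx=3,fy=3,interpolation=cv2.INTER_CUBIC))
    m=outline_of(p,"fixture")[0]["mask"]; 
    w=W[m&np.isfinite(W[...,2])]
    print(n,"fix zhist",np.histogram(w[:,2],bins=[-5,4,8,13,17,21,26,33,37,50,68,80]))
    g=w[(w[:,2]>5)]; r=cv2.minAreaRect(g[:,:2].astype(np.float32));print("rect",r)
    k=w[(w[:,2]>68)&(w[:,2]<82)];print("pin",len(k),k.mean(0) if len(k) else 0)
    for q in("pin_top","pin","board","jaw","flux","spool","solvent"):
        for d in outline_of(p,q)[:3]:
            a=W[d["mask"]&np.isfinite(W[...,2])];print(q,round(d["score"],2),np.round(np.median(a,0),1),np.round(np.percentile(a,[2,98],axis=0),0).tolist(),np.round(d["box"]))
E
```

```text
top fix zhist (array([   7,  492, 2420,  298,  361,  759, 3163,  643,   47,    4,   49]), array([-5,  4,  8, 13, 17, 21, 26, 33, 37, 50, 68, 80]))
rect ((591.4496459960938, -109.9718017578125), (129.85037231445312, 289.8560791015625), 83.95647430419922)
pin 49 [496.87599022 -99.65531818  74.92830621]
pin_top 0.41 [ 643.7 -116.3   23.4] [[606.0, -164.0, 19.0], [681.0, -68.0, 37.0]] [313. 222. 370. 268.]
board 0.94 [822.7 -62.8   3.7] [[789.0, -95.0, -1.0], [859.0, -29.0, 13.0]] [295. 138. 330. 178.]
board 0.8 [ 643.3 -116.6   23.4] [[605.0, -164.0, 19.0], [682.0, -68.0, 37.0]] [315. 222. 367. 271.]
board 0.76 [ 603.3 -414.8    5.8] [[553.0, -458.0, 1.0], [654.0, -371.0, 19.0]] [468. 238. 527. 301.]
jaw 0.81 [ 547.3 -102.4   24.7] [[486.0, -144.0, 19.0], [590.0, -77.0, 75.0]] [318. 277. 356. 333.]
flux 0.6 [ 553.9 -106.    24.2] [[452.0, -177.0, 7.0], [726.0, -41.0, 36.0]] [295. 199. 377. 359.]
spool 0.76 [680.1  33.5  49.1] [[659.0, 11.0, 1.0], [708.0, 59.0, 53.0]] [243. 209. 275. 244.]
spool 0.59 [494.8 -98.3  73.6] [[489.0, -106.0, 23.0], [503.0, -92.0, 78.0]] [328. 322. 339. 332.]

[... 886 characters left out ...]
 199. 238. 244.]
board 0.63 [ 615.8 -414.9    6.6] [[565.0, -458.0, 1.0], [659.0, -366.0, 20.0]] [233. 150. 274. 182.]
jaw 0.72 [544.4 -99.1  30.3] [[484.0, -147.0, 11.0], [595.0, -69.0, 75.0]] [323. 200. 379. 249.]
jaw 0.23 [582.4 -85.5  24.2] [[465.0, -173.0, 4.0], [737.0, -36.0, 39.0]] [258. 199. 410. 290.]
flux 0.75 [597.8  75.5  45.6] [[572.0, 49.0, 5.0], [614.0, 92.0, 51.0]] [375. 277. 403. 309.]
spool 0.95 [691.7  43.2  49.4] [[662.0, 13.0, 2.0], [711.0, 61.0, 53.0]] [321. 283. 354. 319.]
spool 0.56 [597.   74.6  42.9] [[570.0, 35.0, 1.0], [614.0, 92.0, 51.0]] [373. 275. 403. 310.]
solvent 0.87 [ 627.4 -256.8   74.3] [[601.0, -281.0, 8.0], [646.0, -246.0, 131.0]] [270. 150. 294. 210.]
```

Call:
send_rows([
  [-1,0,0,0,-0.102],
  [-1,0,0,0,-0.102],
  [-1,0,0,0,-0.102],
  [-1,-0.0137,-0.0333,0,0],
  [-1,-0.0137,-0.0333,0,0],
  [-1,-0.0137,-0.0333,0,0],
  [-1,-0.0137,-0.0333,0,0],
  [-1,-0.0137,-0.0333,0,0],
  [-1,-0.0137,-0.0333,0,0],
  [-1,-0.0137,-0.0333,0,0],
  [-1,-0.0137,-0.0333,0,0],
  [-1,-0.0137,-0.0333,0,0],
])

```text
clock: 2.8
eef_pos: [355.8, 284.4, 190.6]
tool_rot: [3.131, -0.001, 3.067]
force: [1.2, 0.0, 0.2]
width: 0.0
```

Call:
send_rows([
  [-1,-0.0132,-0.0333,0,0.015],
  [-1,-0.0132,-0.0333,0,0.015],
  [-1,-0.0132,-0.0333,0,0],
  [-1,-0.0132,-0.0333,0,0],
  [-1,-0.0132,-0.0333,0,0],
  [-1,-0.0132,-0.0333,0,0],
  [-1,-0.0132,-0.0333,0,0],
  [-1,-0.0132,-0.0333,0,0],
  [-1,-0.0132,-0.0333,0,0],
  [-1,-0.0132,-0.0333,0,0],
  [-1,-0.0132,-0.0333,0,0],
  [-1,0,0,0,0],
])

```text
clock: 3.8
eef_pos: [469.9, -122.6, 190.6]
tool_rot: [3.132, 0.013, 3.026]
force: [0.2, -0.4, 1.3]
width: 0.1
```

```bash
python3 - <<'E'
from h import *
s=read_state();print(s["eef_pos"],s["tool_rot"],s["force"],s["qpos"])
p=get_image("wrist");cv2.imwrite("pics/w1.png",p["image"])
print(p["K"],p["tool_from_camera"])
for q in("pin","pin_top","jaw"):
  print(q,[(d["box"],d["score"]) for d in recognise(p,q)][:2])
E
```

```text
[ 469.86071717 -122.5918342   190.64579462] [3.13210034 0.01318083 3.02612573] [ 0.16795733 -0.42659816  1.29068216] [ 0.17081725  0.39320462  0.04810711  1.97896716 -0.04245184  0.75810628
  1.70119502]
[[371.64829954   0.         321.69373737]
 [  0.         371.64829954 238.28002765]
 [  0.           0.           1.        ]] [[ 8.83095018e-05 -9.56910264e-01 -2.90383779e-01  7.36669172e+01]
 [ 9.99999371e-01  4.09311470e-04 -1.04470333e-03  5.73815240e-01]
 [ 1.11854475e-03 -2.90383504e-01  9.56909698e-01 -1.80887677e+02]
 [ 0.00000000e+00  0.00000000e+00  0.00000000e+00  1.00000000e+00]]
pin [([341.6, 227.4, 361.8, 255.5], 0.71), ([167.7, 318.8, 229.1, 398.0], 0.69)]
pin_top [([342.4, 224.5, 362.1, 253.3], 0.79)]
jaw [([340.0, 217.3, 386.9, 324.4], 0.89)]
```

View pics/w1.png

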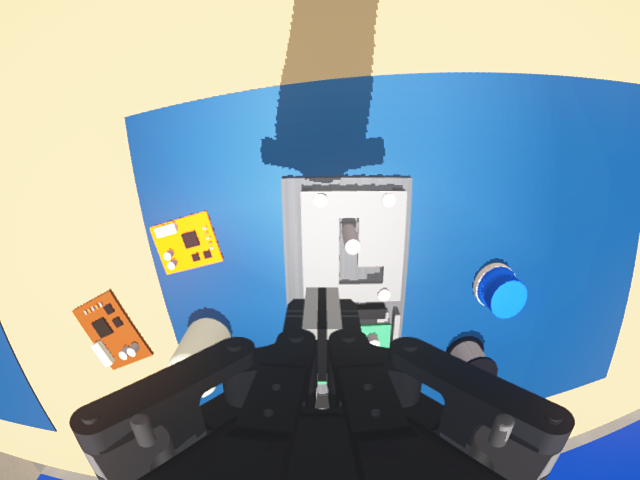

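The wrist view shows the pin top at (352,246), and the shut fingers at about (322,300). The slot runs from (349,220) to the corner near (350,278), and its short leg ends near (383,275).

```bash
cat >> h.py <<'E'
from scipy.spatial.transform import Rotation as Ro
def wray(p,s,uv,z):
    K=p["K"];d=np.array([uv[0]-K[0,2],uv[1]-K[1,2]])/K[0,0];th=np.hypot(*d)
    r=np.r_[d/th*np.sin(th),np.cos(th)]
    T=p["tool_from_camera"];R=Ro.from_euler("xyz",s["tool_rot"]).as_matrix()
    o=R@T[:3,3]+s["eef_pos"];r=R@T[:3,:3]@r
    return o+r*(z-o[2])/r[2]
C=np.array([591.5,-110]);a=np.deg2rad(-6.04)
def fx(P): d=np.asarray(P)[:2]-C;return np.array([d[0]*np.cos(a)+d[1]*np.sin(a),-d[0]*np.sin(a)+d[1]*np.cos(a)])
E
python3 - <<'E'
from h import *
s=read_state();p=get_image("wrist")
im=p["image"];cv2.imwrite("pics/w2.png",cv2.resize(im[170:310,270:420],None,fx=5,fy=4,interpolation=cv2.INTER_CUBIC)[:600])
cv2.imwrite("pics/w2.png",cv2.resize(im[170:310,270:420],None,fx=4,fy=4,interpolation=cv2.INTER_CUBIC))
for n,uv,z in[("pintop",(352.5,246.5),75),("scr",(320.5,201),34),("scr",(389.5,201),34),("scr",(384,295),34)]:
    P=wray(p,s,uv,z);print(n,P,fx(P))
print("tcp",fx(s["eef_pos"]))
E
```

```text
pintop [495.02450781 -87.55295755  75.        ] [-98.30186513  12.17101559]
scr [ 461.86753494 -110.69155506   34.        ] [-128.84006624  -14.32799983]
scr [468.36687076 -46.51333229  34.        ] [-129.12981908   50.17782694]
scr [564.78786625 -56.64274288  34.        ] [-32.17824317  50.25032978]
tcp [-122.81564956  -15.76178214]
```

View pics/w2.png

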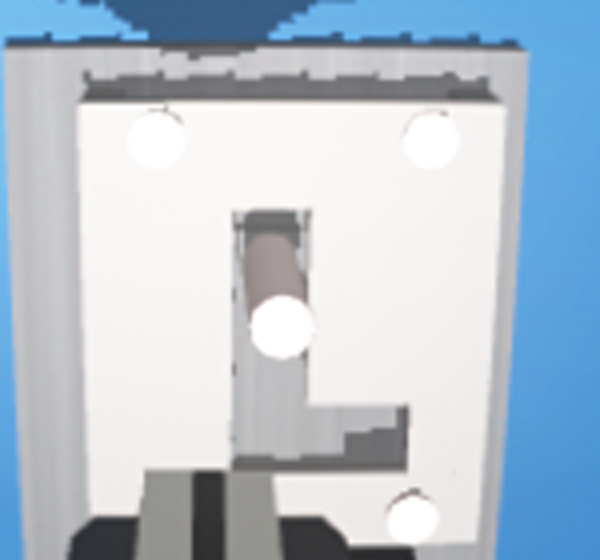

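View pics/topc.png

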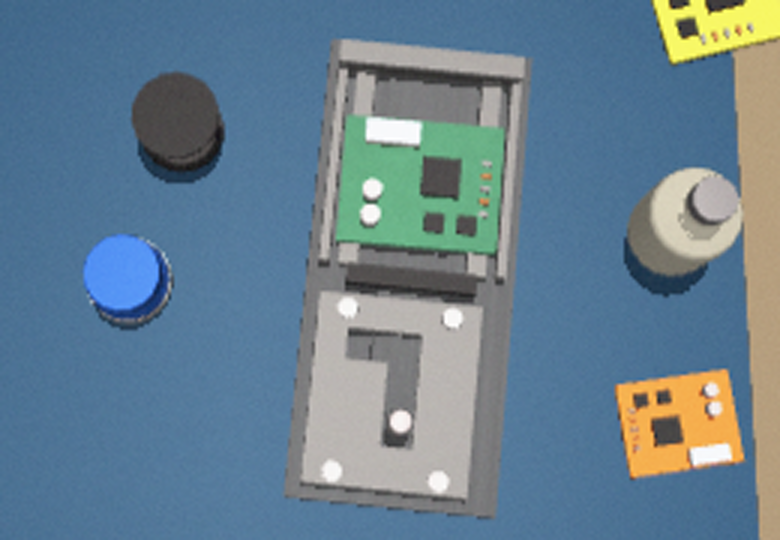

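```bash
python3 - <<'E'
from h import *
for i in range(2):
    s=read_state();p=get_image("wrist")
    print(s["clock"],s["eef_pos"],s["tool_rot"],np.abs(s["qd"]).max())
    for q in ("pin_top","pin"):
        for d in recognise(p,q)[:1]: print(q,d["box"])
    im=p["image"]
    g=(cv2.cvtColor(im[170:310,290:410],cv2.COLOR_BGR2GRAY)>252).astype(np.uint8)
    for uv,z in[((352.5,251),75)]: print(fx(wray(p,s,uv,z)),wray(p,s,uv,z))
cv2.imwrite("pics/w3.png",im)
t=get_image("top");cv2.imwrite("pics/top3.png",t["image"])
# where should things project in wrist
E
```

```text
4.05 [ 467.75883209 -112.23230223  190.16431734] [3.12655578 0.00865584 3.03844911] 0.010337643213310238
pin_top [329.9, 229.1, 347.3, 259.7]
pin [330.4, 229.0, 345.3, 260.5]
[-94.29016031  12.8492846 ] [499.08531169 -87.30057642  75.        ]
4.2 [ 467.9851767  -112.42331773  190.2951041 ] [3.12701495 0.00912835 3.03887024] 0.005113680460685546
pin_top [331.8, 228.1, 346.9, 259.7]
pin [329.3, 227.9, 348.6, 259.5]
[-93.95560162  12.65555192] [499.39762806 -87.52843681  75.        ]
```

View pics/w3.png

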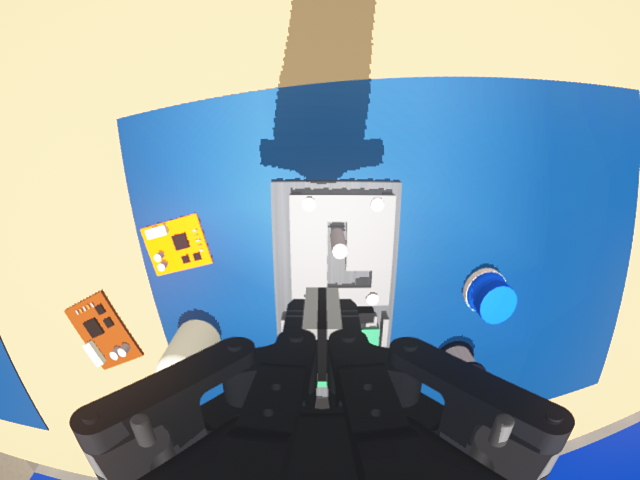

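View pics/top3.png

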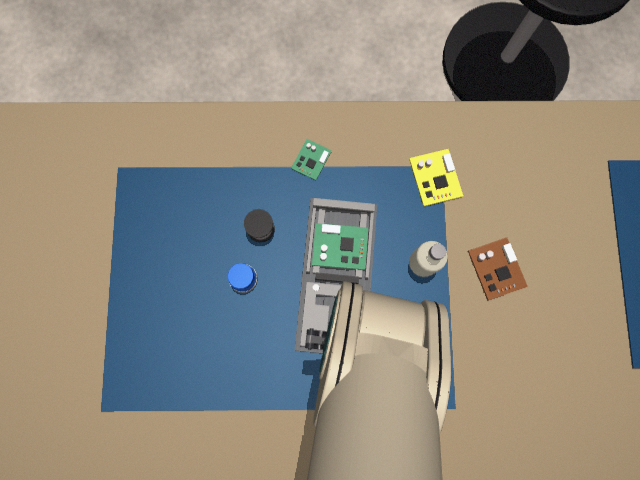

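```bash
python3 - <<'E'
from h import *
s=read_state();p=get_image("wrist");print(s["eef_pos"],s["tool_rot"])
for n,uv,z in[("pintop",(339.5,251.5),75),("scr",(308,204),34),("scr",(377,205),34),("scr",(372,299),34)]:
    P=wray(p,s,uv,z);print(n,P,fx(P))
print("tcp",fx(s["eef_pos"]))
E
```

```text
[ 468.10885151 -113.3748666   190.30371334] [3.12736838 0.00935977 3.03727204]
pintop [498.81778775 -99.5703913   75.        ] [-93.26513554   0.6194338 ]
scr [ 463.99577921 -123.24346606   34.        ] [-125.40289     -26.58629144]
scr [471.58572038 -59.35918364  34.        ] [-124.57716259   37.74198323]
scr [568.396963   -69.90439879  34.        ] [-27.19375383  37.44205266]
tcp [-122.35105181  -16.33968698]
```

Call:
send_rows([
  [-1,0.003,0.008,0,0],
  [-1,0.003,0.008,0,0],
  [-1,0,0,0.01,0],
  [-1,0,0,0.02,0],
  [-1,0,0,0.02,0],
  [-1,0,0,0.02,0],
  [-1,0,0,0.015,0],
  [-1,0,0,0.01,0],
  [-1,0,0,0,0],
  [-1,0,0,0,0],
  [-1,0,0,0,0],
])

```text
clock: 5.37
eef_pos: [464.8, -85.4, 93.8]
tool_rot: [3.124, 0.012, 3.044]
force: [-0.2, 0.4, 0.5]
width: -0.4
```

```bash
cat > st.py <<'E'
from h import *
s=read_state();print(s["clock"],np.round(s["eef_pos"],1),np.round(s["tool_rot"],3),"F",np.round(s["force"],1),"qd",np.abs(s["qd"]).max().round(3),"fix",np.round(fx(s["eef_pos"]),1),s["width"])
E
python3 st.py
```

```text
5.3667 [464.8 -85.4  93.8] [3.124 0.012 3.044] F [-0.2  0.4  0.5] qd 0.01 fix [-128.6   11.2] -0.3676362773507562
```

Call:
send_rows([
  [-1,0,-0.005,0.01,0],
  [-1,0,-0.005,0.01,0],
  [-1,0,0,0.01,0],
  [-1,0,0,0.008,0],
  [-1,0,0,0.004,0],
  [-1,0,0,0,0],
  [-1,0,0,0,0],
  [-1,0,0,0,0],
])

```text
clock: 6.03
eef_pos: [466.6, -97.3, 49.9]
tool_rot: [3.125, 0.018, 3.042]
force: [1.0, -0.6, 0.4]
width: 0.4
```

```bash
python3 st.py
```

```text
6.0333 [466.6 -97.3  49.9] [3.125 0.018 3.042] F [ 1.  -0.6  0.4] qd 0.004 fix [-125.5   -0.5] 0.4091436555635982
```

Call:
send_rows([
  [-1,-0.003,0,0.002,0],
  [-1,-0.003,0,0.002,0],
  [-1,-0.003,0,0,0],
  [-1,-0.002,0,0,0],
  [-1,-0.002,0,0,0],
  [-1,-0.002,0,0,0],
  [-1,-0.002,0,0,0],
])

```text
clock: 6.62
eef_pos: [486.7, -99.1, 47.2]
tool_rot: [3.125, 0.022, 3.043]
force: [0.3, -0.5, 0.3]
width: -0.1
```

```bash
python3 st.py
```

```text
6.6167 [486.7 -99.1  47.2] [3.125 0.022 3.043] F [ 0.3 -0.5  0.3] qd 0.07 fix [-105.4   -0.2] -0.10301257703129373
```

Call:
send_rows([
  [-1,-0.002,0,0,0],
  [-1,-0.002,0,0,0],
  [-1,-0.002,0,0,0],
])

```text
clock: 6.87
eef_pos: [493.5, -99.7, 47.5]
tool_rot: [3.125, 0.022, 3.043]
force: [0.2, -0.0, 1.2]
width: -0.1
```

```bash
python3 st.py; python3 - <<'E'
from h import *
p=get_image("wrist");cv2.imwrite("pics/w4.png",p["image"])
p=get_image("scene");cv2.imwrite("pics/s4.png",cv2.resize(p["image"][120:320,240:460],None,fx=3,fy=3))
E
```

```text
6.8667 [493.5 -99.7  47.5] [3.125 0.022 3.043] F [ 0.2 -0.   1.2] qd 0.068 fix [-98.6  -0.1] -0.05671846563276121
```

View pics/w4.png

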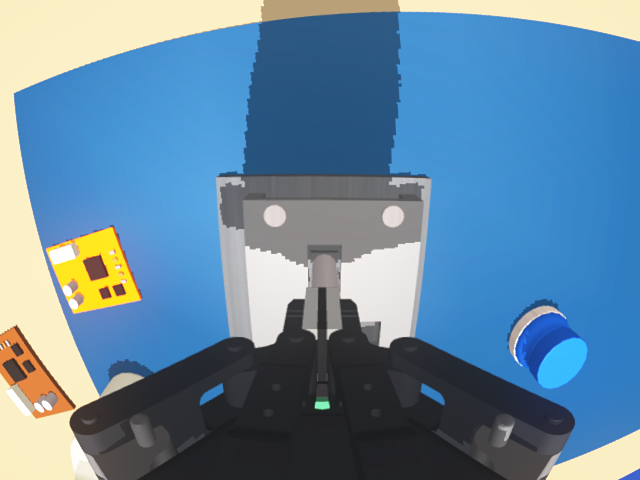

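View pics/s4.png

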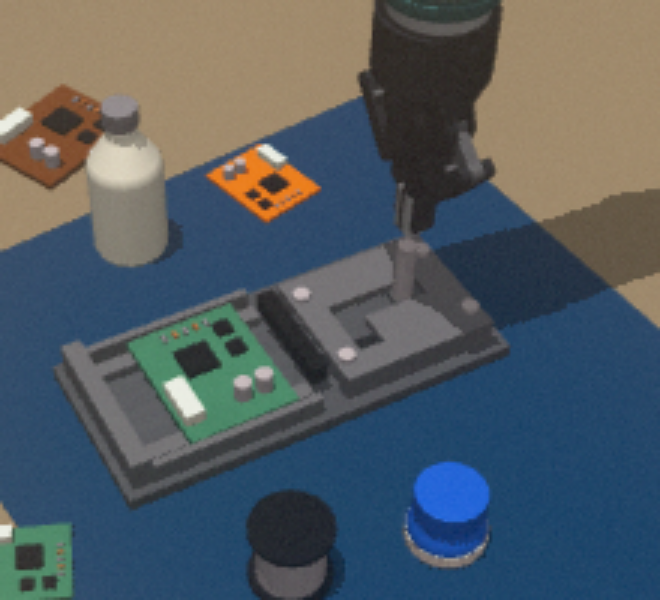

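```bash
python3 - <<'E'
from h import *
p=get_image("scene");s=read_state();print(s["eef_pos"],s["force"])
for n,X in[("tcp",s["eef_pos"]),("tcp+30up",s["eef_pos"]+[0,0,30]),("pintop",[498,-99.5,75]),("pinbase",[498,-99.5,30])]:
    uv=proj(p,X)[0];print(n,uv,(uv-[240,120])*3)
im=p["image"][170:230,350:410];cv2.imwrite("pics/s5.png",cv2.resize(im,None,fx=10,fy=10,interpolation=cv2.INTER_CUBIC))
W=world(p)
for v in range(176,222,2): print(v,[ "%d,%d,%d"%tuple(W[v,u]) if np.isfinite(W[v,u,2]) else "-" for u in range(368,386,3)])
E
```

```text
[493.39768031 -99.68390012  47.44768538] [-0.40025656 -0.00883406  0.34227231]
tcp [376.28423726 209.61729656] [408.85271177 268.85188968]
tcp+30up [377.39098186 199.08853271] [412.17294558 237.26559812]
pintop [375.5537224  200.88503491] [406.66116721 242.65510473]
pinbase [373.9718569  216.44606616] [401.9155707  289.33819848]
176 ['410,-234,2', '502,-115,131', '502,-106,137', '510,-88,154', '502,-89,150', '495,-88,148']
178 ['411,-232,-1', '504,-111,130', '502,-105,134', '504,-94,142', '501,-88,145', '490,-92,137']
180 ['416,-225,0', '412,-219,1', '502,-105,129', '506,-92,140', '503,-87,142', '497,-84,141']
182 ['422,-218,1', '416,-214,1', '501,-106,122', '506,-91,136', '501,-87,136', '505,-75,147']
184 ['425,-213,0', '418,-211,-1', '504,-102,121', '507,-89,132', '506,-81,138', '506,-73,143']
186 ['428,-210,-2', '424,-203,1', '503,-101,116', '498,-98,116', '502,-86,127', '507,-71,140']
188 ['434,-202,0', '429,-198,1', '503,-101,111', '501,-94,115', '500,-88,119', '507,-71,136']
190 ['439,-196,1', '432,-193,1', '503,-100,106', '499,-96,108', '500,-86,115', '490,-88,109']
192 ['444,
[... 660 characters left out ...]
0', '504,-95,67', '499,-92,66', '468,-116,30', '466,-110,34']
208 ['491,-128,27', '487,-123,29', '505,-93,63', '497,-93,58', '473,-110,32', '467,-107,31']
210 ['497,-121,30', '493,-116,32', '503,-94,56', '498,-91,55', '476,-106,31', '471,-103,30']
212 ['500,-117,29', '504,-102,44', '502,-95,49', '496,-92,48', '479,-102,30', '474,-99,30']
214 ['506,-109,33', '506,-99,42', '502,-94,43', '497,-91,43', '482,-98,29', '478,-93,31']
216 ['507,-108,29', '504,-101,33', '502,-94,38', '493,-94,32', '484,-96,26', '482,-89,30']
218 ['505,-110,20', '505,-99,29', '502,-93,32', '494,-93,28', '490,-89,29', '484,-85,29']
220 ['511,-101,25', '505,-99,24', '503,-92,28', '500,-86,31', '493,-84,29', '489,-80,30']
```

View pics/s5.png

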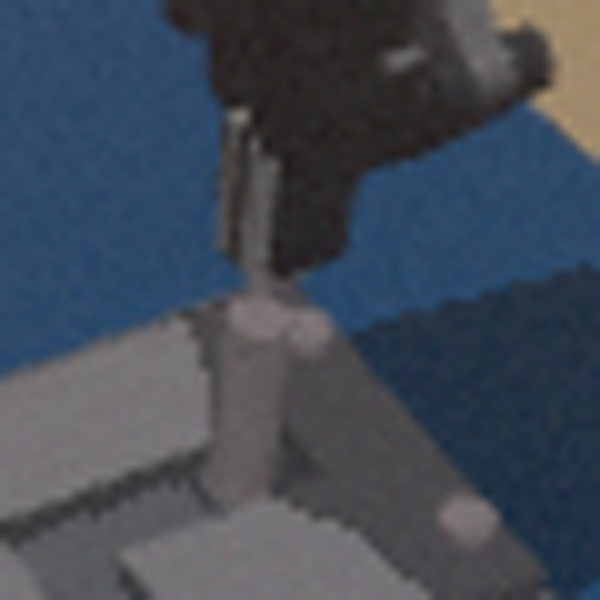

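The scene depth puts the fingertips at about z 85 mm, directly above the pin, although the reported TCP is at 47 mm. I'll check where the fingertips really are in the tool frame.

```bash
python3 - <<'E'
from h import *
import cell
print("grip_depth",grip_depth if not callable(grip_depth) else grip_depth())
s=read_state();p=get_image("wrist");K=p["K"];z=p["z_map"]
v,u=np.mgrid[:480,:640];dx=(u-K[0,2])/K[0,0];dy=(v-K[1,2])/K[0,0];th=np.hypot(dx,dy)+1e-9
c=np.stack([dx/th*np.tan(th)*z,dy/th*np.tan(th)*z,z],-1)
T=p["tool_from_camera"];t=c@T[:3,:3].T+T[:3,3]
R=Ro.from_euler("xyz",s["tool_rot"]).as_matrix();W=t@R.T+s["eef_pos"]
for vv in range(190,330,6): print(vv,["%d,%d,%d"%tuple(t[vv,uu]) for uu in (250,300,310,318,323,328,340,345,400)])
for uv in [(200,150),(450,150),(276,215),(393,215),(260,300)]: print(uv,np.round(W[uv[1],uv[0]]))
E
```

```text
grip_depth 18.700000000000003
190 ['37,-42,35', '37,-12,37', '37,-6,36', '37,-1,36', '37,1,36', '37,4,35', '37,11,37', '37,14,37', '37,47,37']
196 ['36,-40,26', '34,-12,35', '34,-6,35', '34,-1,35', '33,1,36', '33,4,36', '34,11,35', '33,14,36', '35,46,32']
202 ['34,-38,14', '34,-11,15', '34,-5,16', '34,-1,16', '34,1,15', '34,3,15', '34,10,16', '34,12,16', '34,43,16']
208 ['31,-38,15', '30,-11,16', '30,-6,17', '30,-1,16', '31,1,15', '30,3,17', '30,10,17', '30,13,16', '31,43,16']
214 ['27,-39,16', '27,-11,17', '27,-6,16', '27,-1,16', '27,1,16', '27,3,16', '27,10,16', '27,13,15', '28,43,13']
220 ['24,-39,16', '24,-11,16', '73,0,-180', '24,-1,16', '24,1,16', '24,3,16', '24,10,16', '24,13,16', '25,43,13']
226 ['21,-39,16', '20,-11,16', '20,-6,16', '20,-1,16', '20,1,16', '20,3,17', '21,10,15', '20,13,16', '20,44,17']
232 ['17,-39,16', '17,-11,16', '17,-6,16', '17,-1,16', '17,1,17', '17,3,17', '17,10,16', '17,13,17', '16,44,18']
238 ['14,-39,15', '13,-11,16', '13,-6,17', '13,-1,16', '13,1,16', '13,3,16', '13,10,17', '14,13,16', '13,44,17']
244 ['10,-39,15', '10,-11,16', '10,-6,17', '10,-1,17
[... 1099 characters left out ...]
9', '10,-3,-57', '11,0,-58', '11,0,-58', '10,2,-57', '6,7,-49', '6,9,-49', '-28,47,17']
310 ['-32,-43,17', '6,-7,-55', '11,-3,-63', '11,0,-62', '10,0,-62', '11,2,-63', '11,6,-62', '6,9,-55', '-33,48,19']
316 ['-46,-47,36', '6,-7,-59', '11,-3,-67', '10,0,-66', '11,0,-67', '10,2,-66', '10,6,-67', '6,9,-59', '-37,48,19']
322 ['-51,-48,36', '6,-7,-64', '10,-3,-71', '11,0,-72', '11,0,-71', '10,2,-70', '10,6,-70', '7,8,-65', '-41,49,18']
328 ['-57,-48,38', '6,-7,-68', '10,-3,-75', '11,0,-75', '11,0,-75', '10,2,-75', '11,6,-75', '7,8,-69', '-45,49,18']
(200, 150) [ 425. -168.    0.]
(450, 150) [440. -12.  -0.]
(276, 215) [ 463. -121.   35.]
(393, 215) [470. -58.  35.]
(260, 300) [ 515. -138.   30.]
```

```bash
python3 - <<'E'
from h import *
s=read_state();p=get_image("wrist");K=p["K"];z=p["z_map"]
v,u=np.mgrid[:480,:640];dx=(u-K[0,2])/K[0,0];dy=(v-K[1,2])/K[0,0];th=np.hypot(dx,dy)+1e-9
c=np.stack([dx/th*np.tan(th)*z,dy/th*np.tan(th)*z,z],-1)
T=p["tool_from_camera"];t=c@T[:3,:3].T+T[:3,3]
m=(z>0)&(t[...,2]<-30)&(np.abs(t[...,1])<120)&(np.abs(t[...,0])<50)&(v>280)
P=t[m]
for y0 in range(-80,85,8):
    q=P[(P[:,1]>=y0)&(P[:,1]<y0+8)]
    if len(q): i=q[:,2].argmax(); print("wrist y",y0,len(q),np.round(q[i]), "x",q[:,0].min().round(),q[:,0].max().round())
for vv in range(286,300,2): print(vv,["%d:%d,%d,%d"%((uu,)+tuple(t[vv,uu])) for uu in range(300,348,4)])
# scene
R=Ro.from_euler("xyz",s["tool_rot"]).as_matrix()
p=get_image("scene");W=world(p);L=(W-s["eef_pos"])@R
m=np.isfinite(W[...,2])&(np.abs(L[...,0])<60)&(np.abs(L[...,1])<60)&(L[...,2]<-33)&(L[...,2]>-110)
P=L[m]
for z0 in range(-110,-32,5):
    q=P[(P[:,2]>=z0)&(P[:,2]<z0+5)]
    if len(q): print("scene z",z0,len(q),np.round(np.percentile(q[:,:2],[3,97],axis=0)).tolist())
E
```

```text
wrist y -64 533 [  11.  -56. -118.] x -8.0 14.0
wrist y -56 2658 [  11.  -49. -107.] x -6.0 15.0
wrist y -48 3790 [ 12. -40. -97.] x -8.0 14.0
wrist y -40 4651 [ -8. -32. -88.] x -9.0 13.0
wrist y -32 3583 [ 12. -26. -83.] x -9.0 15.0
wrist y -24 2737 [  6. -16. -78.] x -5.0 21.0
wrist y -16 5618 [  6. -10. -44.] x 6.0 22.0
wrist y -8 6293 [ 10.  -2. -41.] x -12.0 22.0
wrist y 0 6084 [ 10.   1. -41.] x -12.0 21.0
wrist y 8 5803 [  6.   8. -44.] x 6.0 22.0
wrist y 16 2828 [  7.  16. -79.] x -3.0 21.0
wrist y 24 3638 [ 11.  27. -83.] x -9.0 14.0
wrist y 32 4455 [ 11.  32. -85.] x -9.0 13.0
wrist y 40 3949 [ 12.  40. -96.] x -9.0 14.0
wrist y 48 2880 [  11.   48. -106.] x -5.0 15.0
wrist y 56 784 [  11.   56. -115.] x -8.0 15.0
286 ['300:-15,-12,17', '304:-15,-9,17', '308:-19,-7,24', '312:-2,-4,-11', '316:0,-2,-16', '320:1,0,-20', '324:1,1,-21', '328:1,3,-21', '332:0,5,-19', '336:-1,7,-14', '340:-16,11,20', '344:-16,13,18']
288 ['300:-16,-12,16', '304:-17,-10,17', '308:10,-5,-43', '312:11,-3,-43', '316:11,-1,-43', '320:10,0,-43', '324:10,1,-43', '328:10,2,-43', '332:10,4,-43', '336:11,6
[... 1035 characters left out ...]
40:-3,9,-23', '344:-23,13,17']
scene z -110 77 [[-18.0, -45.0], [9.0, 48.0]]
scene z -105 48 [[-17.0, -41.0], [8.0, 42.0]]
scene z -100 46 [[-14.0, -40.0], [10.0, 38.0]]
scene z -95 67 [[-14.0, -32.0], [7.0, 33.0]]
scene z -90 43 [[-14.0, -26.0], [6.0, 32.0]]
scene z -85 24 [[-14.0, -18.0], [-3.0, 25.0]]
scene z -80 12 [[-13.0, -9.0], [-7.0, 13.0]]
scene z -75 14 [[-13.0, -7.0], [-6.0, 13.0]]
scene z -70 27 [[-13.0, -3.0], [4.0, 14.0]]
scene z -65 25 [[-12.0, -13.0], [4.0, 14.0]]
scene z -60 30 [[-12.0, -14.0], [6.0, 14.0]]
scene z -55 23 [[-13.0, -5.0], [3.0, 13.0]]
scene z -50 20 [[-12.0, -5.0], [6.0, 13.0]]
scene z -45 10 [[-11.0, -7.0], [3.0, 7.0]]
scene z -40 2 [[-6.0, 5.0], [2.0, 6.0]]
```

The wrist and scene depths agree that the fingers really end about 41 mm behind the reported TCP. I'll back off, then lower until the actual tips are near z 48, which is a TCP of about 7 mm.

Call:
send_rows([
  [-1,0.008,0,-0.002,0],
  [-1,0.008,0,0,0],
  [-1,0.008,0,0,0],
  [-1,0.003,0,0,0],
  [-1,0,0,0,0],
  [-1,0,0,0,0],
])

```text
clock: 7.67
eef_pos: [461.0, -96.6, 49.0]
tool_rot: [3.125, 0.019, 3.043]
force: [0.9, -0.3, -0.2]
width: -0.2
```

```bash
python3 st.py
```

```text
7.6667 [461.  -96.6  49. ] [3.125 0.019 3.043] F [ 0.9 -0.3 -0.2] qd 0.016 fix [-131.2   -0.4] -0.2291619276466452
```

Call:
send_rows([
  [-1,0,0,0.008,0],
  [-1,0,0,0.008,0],
  [-1,0,0,0.008,0],
  [-1,0,0,0.008,0],
  [-1,0,0,0.004,0],
  [-1,0,0,0,0],
  [-1,0,0,0,0],
])

```text
clock: 8.25
eef_pos: [462.7, -96.0, 8.0]
tool_rot: [3.125, 0.019, 3.043]
force: [-0.0, 0.7, -0.9]
width: -0.3
```

```bash
python3 st.py; python3 - <<'E'
from h import *
p=get_image("scene");cv2.imwrite("pics/s6.png",cv2.resize(p["image"][140:260,300:440],None,fx=5,fy=5,interpolation=cv2.INTER_CUBIC))
E
```

```text
8.25 [462.7 -96.    8. ] [3.125 0.019 3.043] F [-0.   0.7 -0.9] qd 0.022 fix [-129.5    0.4] -0.27444261579959245
```

View pics/s6.png

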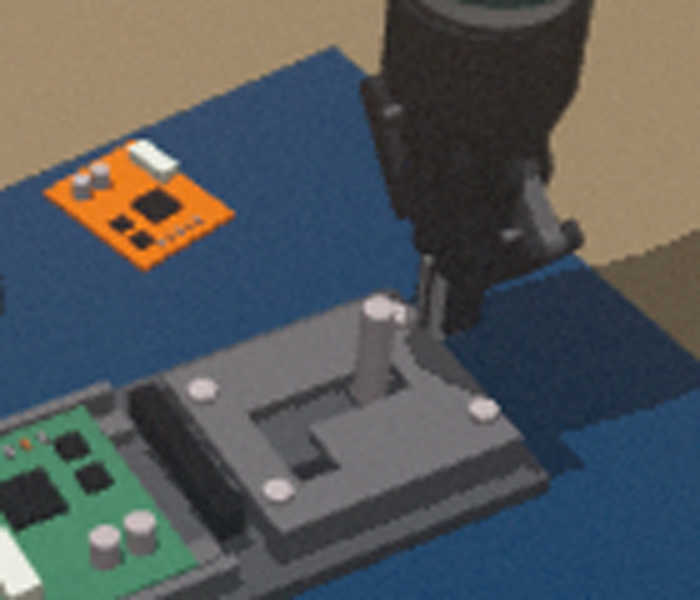

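The fingers now stand behind the pin, above the plate, with no contact. I start pushing gently.

Call:
send_rows([
  [-1,-0.003,0,0,0],
  [-1,-0.003,0,0,0],
  [-1,-0.003,0,0,0],
  [-1,-0.002,0,0,0],
  [-1,-0.002,0,0,0],
  [-1,-0.002,0,0,0],
  [-1,-0.002,0,0,0],
])

```text
clock: 8.88
eef_pos: [481.7, -97.9, 9.6]
tool_rot: [3.125, 0.02, 3.043]
force: [-3.6, 0.1, -0.0]
width: -0.5
```

```bash
python3 st.py
```

```text
8.8833 [481.7 -97.9   9.6] [3.125 0.02  3.043] F [-3.6  0.1 -0. ] qd 0.07 fix [-110.5    0.4] -0.4564479970493859
```

Call:
send_rows([
  [-1,-0.0025,0,0,0],
  [-1,-0.0025,0,0,0],
  [-1,-0.0025,0,0,0],
  [-1,-0.0025,0,0.0005,0],
  [-1,-0.0025,0,0.0005,0],
  [-1,-0.0025,0,0.0005,0],
  [-1,-0.0025,0,0.0005,0],
  [-1,-0.002,0,0,0],
  [-1,-0.002,0,0,0],
])

```text
clock: 9.63
eef_pos: [499.3, -99.3, 7.3]
tool_rot: [3.124, 0.01, 3.043]
force: [-3.2, 0.2, 2.6]
width: -0.1
```

```bash
python3 st.py
```

```text
9.6333 [499.3 -99.3   7.3] [3.124 0.01  3.043] F [-3.2  0.2  2.6] qd 0.069 fix [-92.8   0.9] -0.09460026017013466
```

Call:
send_rows([
  [-1,-0.0025,0,0,0],
  [-1,-0.0025,0,0,0],
  [-1,-0.0025,-0.0003,0,0],
  [-1,-0.0025,-0.0003,0,0],
  [-1,-0.0025,-0.0003,0,0],
  [-1,-0.0025,0,0,0],
  [-1,-0.002,0,0,0],
  [-1,-0.002,0,0,0],
])

```text
clock: 10.3
eef_pos: [519.5, -101.5, 7.3]
tool_rot: [3.123, 0.008, 3.044]
force: [-1.7, 1.7, 2.2]
width: -0.1
```

```bash
python3 st.py
```

```text
10.3 [ 519.5 -101.5    7.3] [3.123 0.008 3.044] F [-1.7  1.7  2.2] qd 0.073 fix [-72.5   0.9] -0.1444185865424245
```

Call:
send_rows([
  [-1,-0.001,0,0,0],
  [-1,-0.001,0,0,0],
  [-1,-0.001,0,0,0],
])

```text
clock: 10.55
eef_pos: [523.3, -101.9, 7.3]
tool_rot: [3.123, 0.009, 3.044]
force: [-2.8, 1.2, 2.8]
width: 0.3
```

```bash
python3 st.py; python3 - <<'E'
from h import *
p=get_image("scene");cv2.imwrite("pics/s7.png",cv2.resize(p["image"][160:290,250:420],None,fx=4.5,fy=4.5,interpolation=cv2.INTER_CUBIC))
E
```

```text
10.55 [ 523.3 -101.9    7.3] [3.123 0.009 3.044] F [-2.8  1.2  2.8] qd 0.036 fix [-68.7   0.9] 0.29231193019121815
```

View pics/s7.png

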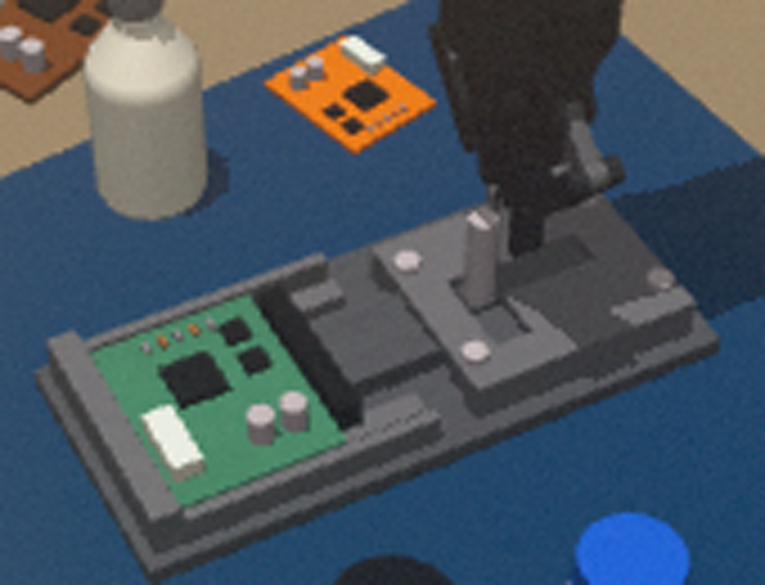

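The jaw has almost reached the board against the fixed jaw, at left, and the pin at (483,260) is near the corner. I continue to the stop.

Call:
send_rows([
  [-1,-0.001,0,0,0],
  [-1,-0.001,0,0,0],
])

```text
clock: 10.77
eef_pos: [525.3, -102.1, 7.3]
tool_rot: [3.123, 0.008, 3.044]
force: [-3.1, 0.9, 3.0]
width: 0.1
```

```bash
python3 st.py
```

```text
10.7667 [ 525.3 -102.1    7.3] [3.123 0.008 3.044] F [-3.1  0.9  3. ] qd 0.03 fix [-66.6   0.9] 0.05274857025986603
```

Call:
send_rows([
  [-1,-0.001,0,0,0],
  [-1,-0.001,0,0,0],
])

```text
clock: 10.93
eef_pos: [525.4, -102.0, 7.2]
tool_rot: [3.123, 0.005, 3.044]
force: [-4.7, 1.8, 5.1]
width: 0.1
```

```bash
python3 st.py
```

```text
10.9333 [ 525.4 -102.     7.2] [3.123 0.005 3.044] F [-4.7  1.8  5.1] qd 0.041 fix [-66.6   1. ] 0.11101323795619035
```

Call:
send_rows([
  [-1,-0.0015,0,0,0],
  [-1,-0.0015,0,0,0],
  [-1,-0.0015,0,0,0],
])

```text
clock: 11.18
eef_pos: [525.0, -101.9, 7.0]
tool_rot: [3.123, -0.005, 3.044]
force: [-5.5, 0.7, 5.4]
width: -0.2
```

```bash
python3 st.py
```

```text
11.1833 [ 525.  -101.9    7. ] [ 3.123 -0.005  3.044] F [-5.5  0.7  5.4] qd 0.06 fix [-67.   1.] -0.16020217349301127
```

The pin is at the stop: the tool no longer advances and the force has risen to about 5 N. Next I back off and go round to the -y side.

Call:
send_rows([
  [-1,0.005,0,0,0],
  [-1,0.006,0,0,0],
  [-1,0.006,0,0,0],
  [-1,0.004,0,0,0],
  [-1,0,-0.008,0,0],
  [-1,0,-0.008,0,0],
  [-1,0,-0.008,0,0],
  [-1,0,-0.008,0,0],
  [-1,0,-0.003,0,0],
  [-1,0,0,0,0],
  [-1,0,0,0,0],
])

```text
clock: 12.1
eef_pos: [505.8, -142.5, 7.3]
tool_rot: [3.126, 0.01, 3.04]
force: [0.1, 0.6, -0.3]
width: 0.3
```

```bash
python3 st.py
```

```text
12.1 [ 505.8 -142.5    7.3] [3.126 0.01  3.04 ] F [ 0.1  0.6 -0.3] qd 0.014 fix [-81.8 -41.4] 0.2740678289658344
```

Call:
send_rows([
  [-1,-0.006,0.001,0,0],
  [-1,-0.006,0.001,0,0],
  [-1,-0.006,0.001,0,0],
  [-1,-0.006,0.001,0,0],
  [-1,-0.004,0.001,0,0],
  [-1,-0.001,0,0,0],
  [-1,0,0,0,0],
  [-1,0,0,0,0],
])

```text
clock: 12.77
eef_pos: [540.3, -137.7, 7.6]
tool_rot: [3.125, 0.012, 3.044]
force: [0.2, -0.4, -0.1]
width: 0.3
```

```bash
python3 st.py; python3 - <<'E'
from h import *
p=get_image("scene");cv2.imwrite("pics/s8.png",cv2.resize(p["image"][160:290,250:420],None,fx=4.5,fy=4.5,interpolation=cv2.INTER_CUBIC))
s=read_state();p=get_image("wrist");cv2.imwrite("pics/w8.png",p["image"])
E
```

```text
12.7667 [ 540.3 -137.7    7.6] [3.125 0.012 3.044] F [ 0.2 -0.4 -0.1] qd 0.006 fix [-48.  -32.9] 0.3310410341509358
```

View pics/s8.png

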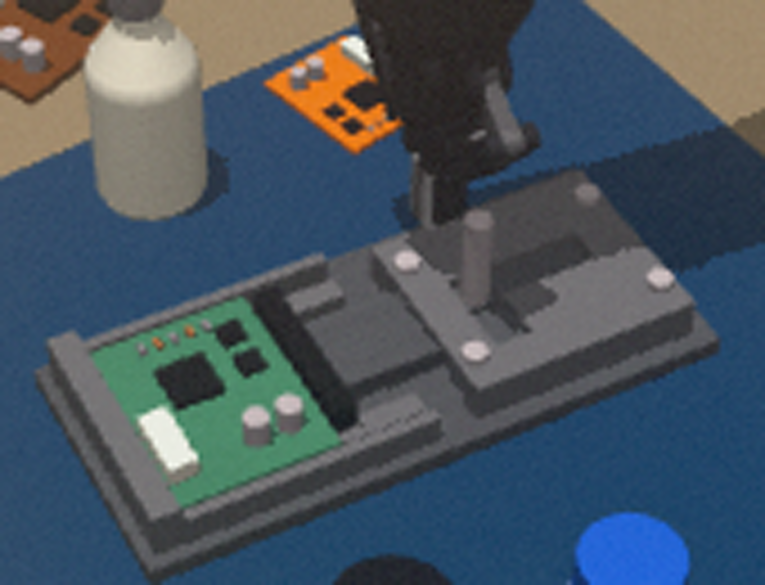

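View pics/w8.png

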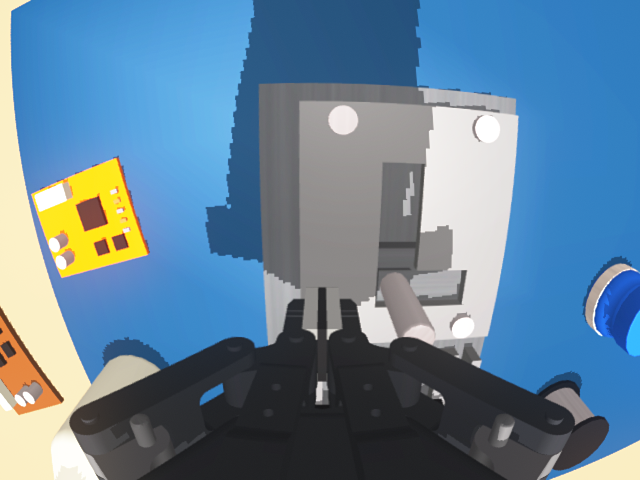

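The jaw now holds the board against the fixed jaw, with the pin at the corner. The fingers stand on its -y side, so I push +y.

Call:
send_rows([
  [-1,0,0.003,0,0],
  [-1,0,0.003,0,0],
  [-1,0,0.002,0,0],
  [-1,0,0.002,0,0],
  [-1,0,0.002,0,0],
])

```text
clock: 13.28
eef_pos: [539.9, -125.4, 7.8]
tool_rot: [3.125, 0.01, 3.042]
force: [0.0, 0.3, -0.6]
width: 0.1
```

```bash
python3 st.py
```

```text
13.2833 [ 539.9 -125.4    7.8] [3.125 0.01  3.042] F [ 0.   0.3 -0.6] qd 0.054 fix [-49.7 -20.8] 0.1297631546247926
```

Call:
send_rows([
  [-1,-0.0003,0.002,0,0],
  [-1,-0.0003,0.002,0,0],
  [-1,-0.0003,0.002,0,0],
  [-1,-0.0003,0.002,0,0],
])

```text
clock: 13.62
eef_pos: [540.7, -119.0, 7.9]
tool_rot: [3.127, 0.009, 3.041]
force: [-1.6, -2.8, 0.6]
width: -0.1
```

```bash
python3 st.py
```

```text
13.6167 [ 540.7 -119.     7.9] [3.127 0.009 3.041] F [-1.6 -2.8  0.6] qd 0.05 fix [-49.6 -14.3] -0.14800786201304067
```

Contact is made at about 3 N. I continue.

Call:
send_rows([
  [-1,0,0.002,0,0],
  [-1,0,0.002,0,0],
  [-1,0,0.002,0,0],
  [-1,0,0.002,0,0],
  [-1,0,0.002,0,0],
])

```text
clock: 14.03
eef_pos: [541.6, -110.2, 7.9]
tool_rot: [3.129, 0.009, 3.039]
force: [-0.7, -3.3, -0.0]
width: 0.3
```

```bash
python3 st.py
```

```text
14.0333 [ 541.6 -110.2    7.9] [3.129 0.009 3.039] F [-0.7 -3.3 -0. ] qd 0.053 fix [-49.6  -5.4] 0.2644563594719334
```

Call:
send_rows([
  [-1,0,0.002,0,0],
  [-1,0,0.002,0,0],
  [-1,0,0.002,0,0],
  [-1,0,0.0015,0,0],
  [-1,0,0.001,0,0],
])

```text
clock: 14.45
eef_pos: [542.6, -100.4, 8.0]
tool_rot: [3.129, 0.009, 3.039]
force: [-0.9, -2.5, -0.2]
width: -0.2
```

```bash
python3 st.py
```

```text
14.45 [ 542.6 -100.4    8. ] [3.129 0.009 3.039] F [-0.9 -2.5 -0.2] qd 0.03 fix [-49.6   4.4] -0.2027293252950883
```

Call:
send_rows([
  [-1,0,0.001,0,0],
  [-1,0,0.001,0,0],
  [-1,0,0.001,0,0],
])

```text
clock: 14.7
eef_pos: [543.0, -97.0, 7.9]
tool_rot: [3.129, 0.009, 3.039]
force: [-0.1, -4.2, -0.4]
width: 0.0
```

```bash
python3 st.py
```

```text
14.7 [543.  -97.    7.9] [3.129 0.009 3.039] F [-0.1 -4.2 -0.4] qd 0.027 fix [-49.6   7.9] 0.04555376241819498
```

Call:
send_rows([
  [-1,0,0.001,0,0],
  [-1,0,0.001,0,0],
  [-1,0,0.001,0,0],
])

```text
clock: 14.95
eef_pos: [543.0, -97.2, 8.0]
tool_rot: [3.133, 0.009, 3.037]
force: [-0.6, -5.3, -1.7]
width: 0.5
```

```bash
python3 st.py
```

```text
14.95 [543.  -97.2   8. ] [3.133 0.009 3.037] F [-0.6 -5.3 -1.7] qd 0.02 fix [-49.6   7.7] 0.5100345011426171
```

Call:
send_rows([
  [-1,0,0.002,0,0],
  [-1,0,0.002,0,0],
  [-1,0,0.002,0,0],
])

```text
clock: 15.2
eef_pos: [542.9, -97.2, 8.1]
tool_rot: [3.139, 0.01, 3.032]
force: [-1.0, -7.0, -1.1]
width: -0.2
```

```bash
python3 st.py
```

```text
15.2 [542.9 -97.2   8.1] [3.139 0.01  3.032] F [-1.  -7.  -1.1] qd 0.04 fix [-49.6   7.6] -0.19894647345247926
```

The pin has hit a solid stop. I retreat in -y, lift, and look.

Call:
send_rows([
  [-1,0,-0.004,0,0],
  [-1,0,-0.006,0,0],
  [-1,0,-0.006,0,0],
  [-1,0,-0.006,0,0],
  [-1,0,0,-0.015,0],
  [-1,0,0,-0.02,0],
  [-1,0,0,-0.02,0],
  [-1,0,0,-0.02,0],
  [-1,0,0,-0.02,0],
  [-1,0,0,-0.015,0],
  [-1,0,0,0,0],
  [-1,0,0,0,0],
])

```text
clock: 16.2
eef_pos: [539.5, -117.8, 122.1]
tool_rot: [3.13, 0.008, 3.035]
force: [0.3, -0.1, -0.4]
width: -0.1
```

```bash
python3 st.py; python3 - <<'E'
from h import *
p=get_image("scene");cv2.imwrite("pics/s9.png",cv2.resize(p["image"][160:290,250:420],None,fx=4.5,fy=4.5,interpolation=cv2.INTER_CUBIC))
W=world(p)
for q in("pin","board","spool","solvent","flux"):
    d=outline_of(p,q)
    for e in d[:2]:
        w=W[e["mask"]&np.isfinite(W[...,2])];
        if q=="pin": w=w[w[:,2]>40]
        print(q,round(e["score"],2),np.round(np.median(w,0),1),np.round(fx(np.median(w,0)),1),np.round(np.percentile(w,[2,98],axis=0)).tolist())
s=read_state();p=get_image("wrist");cv2.imwrite("pics/w9.png",p["image"])
E
```

```text
16.2 [ 539.5 -117.8  122.1] [3.13  0.008 3.035] F [ 0.3 -0.1 -0.4] qd 0.025 fix [-50.8 -13.3] -0.12500693164289084
board 0.88 [826.  -60.    4.5] [228.   74.4] [[790.0, -93.0, 1.0], [861.0, -28.0, 14.0]]
board 0.77 [ 500.1 -274.     5.1] [ -73.6 -172.7] [[471.0, -308.0, 1.0], [528.0, -239.0, 14.0]]
spool 0.75 [550.2 -74.1  56.2] [-44.9  31.4] [[543.0, -82.0, 28.0], [554.0, -70.0, 77.0]]
spool 0.65 [691.1  43.5  49.4] [ 82.9 163.1] [[662.0, 11.0, 2.0], [711.0, 62.0, 53.0]]
solvent 0.83 [ 627.  -257.7   73.3] [  50.8 -143.1] [[598.0, -283.0, 7.0], [646.0, -246.0, 131.0]]
flux 0.87 [596.7  74.8  45.7] [-14.3 184.3] [[568.0, 46.0, 2.0], [615.0, 92.0, 51.0]]
flux 0.32 [550.  -73.9  54.3] [-45.1  31.6] [[542.0, -80.0, 28.0], [554.0, -70.0, 77.0]]
```

View pics/s9.png

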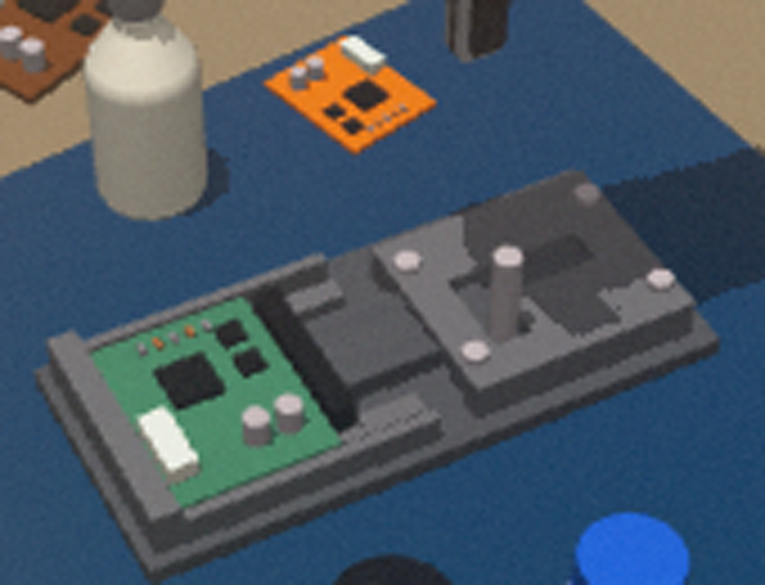

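View pics/w9.png

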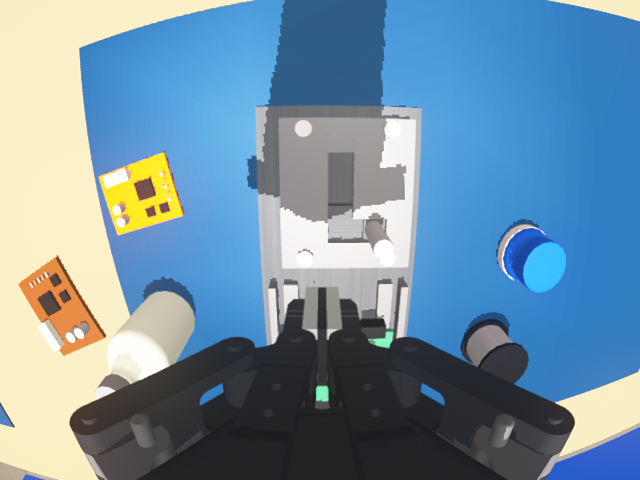

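```bash
python3 - <<'E'
from h import *
s=read_state();p=get_image("wrist")
P=wray(p,s,(386.5,255.5),75);print(P,fx(P))
print(np.round(s["force"],1)); finish_job()
E
```

```text
[550.49830739 -75.44585143  75.        ] [-44.40996139  30.04801673]
[-0.8  0.7 -0.5]
the job is handed in; nothing more can be done
```

The board is clamped and the latch is locked, as far as I can check; the job was handed in at about 16 s of the 48 s allowed.

With the gripper shut, I pushed the pin along the long leg to the corner stop. I then went round to its -y side, pushed it sideways to the end stop, backed off and lifted clear. The contact forces I read stayed between about 2 and 8 N, and the pin was never gripped.

**Final pictures:**
- The pin stands at the closed end of the short leg.
- The jaw holds the board against the fixed jaw.
- The bottle, jar and spool are where they were at the start.
- The arm touches nothing.

**Disagreements:**
- **Fingertips:** they really end about 41 mm behind the reported TCP. My first approach therefore passed over the pin without touching it. I found this from the camera depth and lowered the tool further.
- **Pin position:** the last wrist-camera estimate put the pin top at fixture (-44, +30) mm, against the nominal (-50, +26). I picked that pixel by eye. I relied on the two solid stops, the latch push moving the pin about 26 mm, and the final pictures instead.
- **Recognition:** in the last scene picture the networks did not report the pin. They marked it as "spool" and "flux", so I judged its place from the picture itself. They also missed the clamped board there, so I judged its place from the picture too.

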